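# Index the drying carousel and hang the cup on its free peg

## Task

Turn the revolving drying stand, which has a bar handle on top, by one click, towards whichever side brings the bare peg to the loading place at the fixed pointer, and let it click home there. Then take the black cup lying on the sloping rack, turn it mouth down and lower it over that bare peg, without dropping it, until it hangs with its bottom resting on the peg's top. Leave the cups already drying on their pegs, and leave the hammer, jar and wooden block where they are.

Things in the scene. Friction and masses are not known exactly. Their poses are not given: they have to be found in the camera images.
- turret (a joint): Aluminium disc of the revolving stand, radius 150 mm, top face 52 mm above the table, with six upright wooden pegs every 60 degrees on a circle of radius 120 mm. Value in rad, 0 at the start stop (within 0.05), growing counter-clockwise from above. Sprung click stops every 1.047 rad; let go, it pulls itself to the nearest. Turning takes about 0.2 N m.
- hub (a point): Centre of the steel bar handle on the disc's axis, 193 mm above the table; turns with the disc. Bar 85 mm long along the point's x axis (pointing away from the loading place at joint 0), 16 mm thick along y, 30 mm tall (178 to 208 mm above the table), on a post of radius 6 mm (14 mm below a height of 156 mm).
- load (a point): Loading place: point fixed on the stand's base, 137 mm above the table, 120 mm from the axis, on the side of the base's tongue with a small upright steel cone (fixed pointer, 182 mm from the axis, tip 75 mm above the table). With the disc in a stop one peg's top is here; at the start that peg carries a dried cup.
- peg_left (a point): Centre of the top of the peg that at the start is one place clockwise (from above) from the loading place, the robot's left neighbour; turns with the disc; +1.047 rad brings it to the loading place. Pegs are 28 mm in diameter, 85 mm tall above the disc, flat tops 137 mm above the table. Either this peg or peg_right is the bare one.
- peg_right (a point): Centre of the top of the peg on the other side of the loading place (the robot's right neighbour); turning the disc by -1.047 rad brings it to the loading place. Same size as peg_left.
- dry_cup: A dried cup, same as the one to be hung, hanging loose, mouth down, on peg_left or peg_right: the other is the bare one. Origin at the centre of its closed bottom (on top), 141 mm above the table. The other four pegs carry equal cups fixed to them; cups on pegs reach from 66 to 141 mm above the table.
- washer: A loose black rubber washer, outer diameter 50 mm, hole 38 mm, 6 mm thick, lying on the disc round the foot of the bare peg. It may stay there. Origin at the centre of its underside.
- cup: The cup to hang: plain black cylinder, outer diameter 52 mm, 75 mm long, wall 3, bottom 4 mm thick (inside 46 wide, 71 deep), about 90 g. Origin at the outer centre of its closed bottom; z axis towards the mouth. It lies on the rack's rails, mouth downhill 35 degrees below level, origin 125 mm above the table. Hung on a peg its origin is 141 mm up, z down.
- chute: The fixed sloping rack: a steel foot plate 160 x 80 x 10 mm carrying two 8 mm rails 30 mm apart that slope down 35 degrees along the rack's +x, with an 8 mm cross bar at the low end that stops the cup's rim. The cup's sides are free: the rails are narrower than the cup. Origin at the centre of the plate's underside.
- hammer: Hammer lying on the table, to be left alone.
- jar: Jar with a steel lid, 60 mm wide and 70 mm tall, standing on the table, to be left alone.
- punch_block: Wooden punching block, 100 x 70 x 50 mm, on the table, to be left alone.
Not all that is in view belongs to the job. What is shaped like the cup but orange or purple is not meant.

How it is judged:
By the outcome, as a careful person would: the job done as asked, in the order asked, and still so for the second after the job is handed in, with the robot touching nothing.
It also fails if it takes over 59 s, if anything falls off the work surface, if the arm or the gripper's body presses on something with over 40 N, if the wrist force passes 120 N, or if a joint passes its speed limit or range.

## Robot

A 6-joint arm with a two-finger parallel gripper is mounted at the origin on the work surface. World frame = base frame: x ahead of the robot, y to its left, z up, the work surface at z = 0. Lengths are in m, angles in degrees, forces in N, time in s.
With the tool pointing down it reaches from about 0.275 to 0.75 m from the base axis. Payload 10.2 kg.
Tool frame: the origin (TCP) lies on the centre line of the jaws, within the pads' length; the fingertips stand 25 mm ahead of it and the grasp point (between the pads) lies 6 mm ahead of it; z points along the fingers, y is the line along which they close (so a half turn about z gives the same grasp; the last joint's range is limited). The gripper opens to 88 mm and grips with 3 to 60 N. Pads are 18 mm wide; open, the fingers measure 123 mm over their backs; the gripper's body (75 mm by 187 mm) begins 45 mm behind the grasp point.
Start: joints at [-80.466, 17.928, 85.812, -0, 76.261, -12.8], TCP at [0.199, -0.486, 0.264] pointing down, gripper open.
Joint ranges: [-168.41, 168.41], [-55.51, 124.54], [10.69, 146.95], [-70.63, 250.63], [1, 178], [-165.06, 165.06]. Speed limits (degrees/s): [136.94, 136.94, 172.46, 180, 180, 180].

## Interface

Orientations are given as [roll, pitch, yaw] about the fixed x, y, z axes, in that order (R = Rz(yaw) Ry(pitch) Rx(roll)).
In Python, from rig import env gives the robot as it stands. Calls block until the motion is done:
- env.move_to(position, orientation): joint-space move of the TCP to a pose.
- env.move_l(position, orientation=None, v=0.15, contact_N=None): straight line of the TCP; orientation=None keeps the orientation; v is the mean speed in m/s. With contact_N (N) it stops when the force on the tool has changed by that much, and returns True; else False.
- env.set_joints(angles): joint-space move.
- env.command_gripper(opening): opening from 0.0 (shut) to 1.0 (fully open); the grip force is fixed at half the most; returns when the fingers have stopped.
- env.dwell(seconds).
- env.solve_ik(position, orientation): joint angles nearest the present ones, or None.
- env.read_camera(name): name is "side" or "top"; returns the picture (400x640x3 uint8, red, green, blue); there is no depth.
- env.camera_model(name): a dict with "fx", "fy", "cx", "cy" (pixels), "dist" ([k1, k2, p1, p2, k3] as OpenCV has them; the pictures are not rectified), "R" (3x3) and "t" (3): a world point X has camera coordinates R X + t. Camera axes: x right, y down, z forward; pixel columns grow to the right and rows downward; lengths in m; the calibration is good to about 2 mm. A picture is of the moment at which its call begins. camera_model takes no time and is no camera call.
A pose or a line that the arm cannot do raises env.IKError and nothing moves.
- env.sign_off(): hands the job in; it is judged then, once.
Readings, each from a call of its own:
- env.read_time(): time.
- env.read_qpos(): joint angles.
- env.read_qvel(): joint speeds.
- env.read_effort(): joint torques, N m.
- env.read_tcp_pos(): TCP position.
- env.read_tcp_rot(): TCP orientation.
- env.read_ft_force(): force on the tool from outside, world axes, zero at the start.
- env.read_moment(): the same for the moment, N m.
- env.read_grip_width(): opening from 0.0 (shut) to 1.0 (fully open).
- env.read_grasp_force(): force on a finger pad.
Only numpy, scipy, OpenCV 4.12 (cv2) and the standard library are available. Lean on these libraries where they do the work, as an engineer would, in place of code of your own. Each camera call takes 0.05 s, during which the arm holds its last target. There are 200 camera calls.

## Working session

There is one attempt and no reset: what is moved stays moved. The work goes in short steps, each a Python script; the robot and the scene stay as the last script left them, time stands still between calls to the robot, and variables do not carry over. Pictures are saved under pics/ and viewed, at most 11 in all, crops included, and the job is handed in when it is done.

```bash
mkdir -p pics; ls; python3 - <<'E'
from rig import env
import cv2
for n in("top","side"):
    cv2.imwrite(f"pics/{n}0.png",cv2.resize(env.read_camera(n)[:,:,::-1],(800,500),interpolation=cv2.INTER_CUBIC))
    m=env.camera_model(n);print(n,m)
E
```

```text
pics
top {'fx': 400.3814466612813, 'fy': 400.3814466612813, 'cx': 320.6969289879327, 'cy': 199.65681685782297, 'dist': array([-0.07163817,  0.        ,  0.        ,  0.        ,  0.        ]), 'R': array([[-0.00669923, -0.99992137,  0.01060022],
       [-0.986305  ,  0.00486031, -0.16486002],
       [ 0.16479553, -0.01155948, -0.98626001]]), 't': array([-0.01683308,  0.55379489,  1.22564491])}
side {'fx': 509.1501460532843, 'fy': 509.1501460532843, 'cx': 312.0770474895418, 'cy': 197.3243676505259, 'dist': array([-0.00800398,  0.        ,  0.        ,  0.        ,  0.        ]), 'R': array([[-0.72624584, -0.68743195,  0.00207188],
       [-0.45232877,  0.47559433, -0.75445922],
       [ 0.517654  , -0.54886004, -0.65634365]]), 't': array([0.38749117, 0.34409233, 1.42863271])}
```

View pics/top0.png

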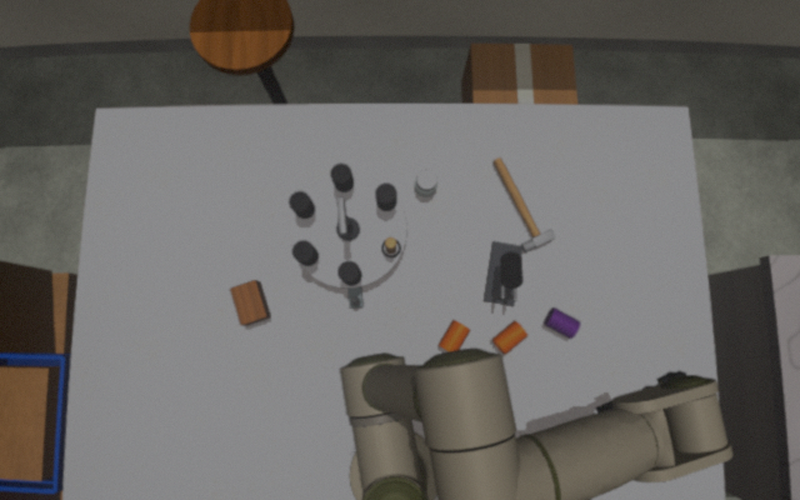

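View pics/side0.png

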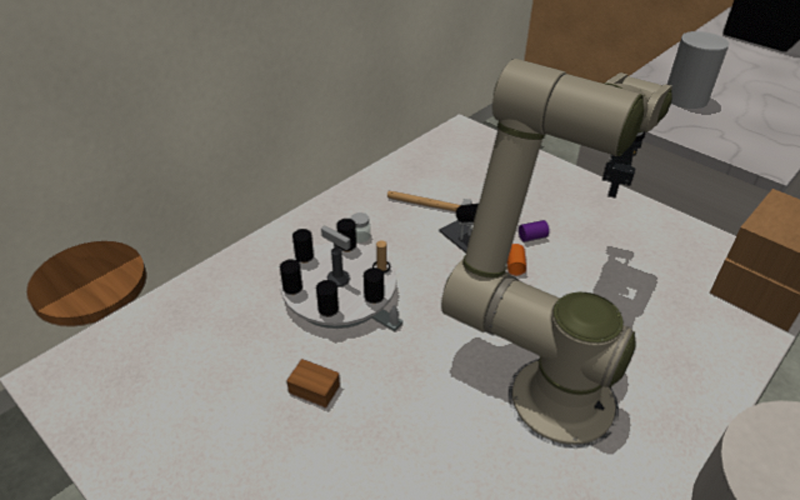

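Top view: the bare peg (light wood, with washer) is at about (391,243) of 800, the robot's right neighbour. That means turning −1.047 rad. The black cup on the rack is at (511,270), with its rails pointing towards the robot. Next I'll zoom in.

```bash
python3 - <<'E'
from rig import env
import cv2,numpy as np
def crop(im,x,y,w,h,s):return cv2.resize(im[y:y+h,x:x+w],None,fx=s,fy=s,interpolation=cv2.INTER_CUBIC)
a=cv2.convertScaleAbs(env.read_camera("top")[:,:,::-1],alpha=1.8)
b=env.read_camera("side")[:,:,::-1]
cv2.imwrite("pics/c1.png",crop(a,225,125,110,125,4.8))
r=crop(a,380,185,50,75,8); l=crop(b,330,150,60,70,8)
h=max(r.shape[0],l.shape[0]); 
pad=lambda i:cv2.copyMakeBorder(i,0,600-i.shape[0],0,400-i.shape[1] if i.shape[1]<400 else 0,cv2.BORDER_CONSTANT)
cv2.imwrite("pics/c2.png",np.hstack([pad(r)[:, :400],pad(l)[:, :400]]))
E
```

```text
(no output)
```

View pics/c1.png

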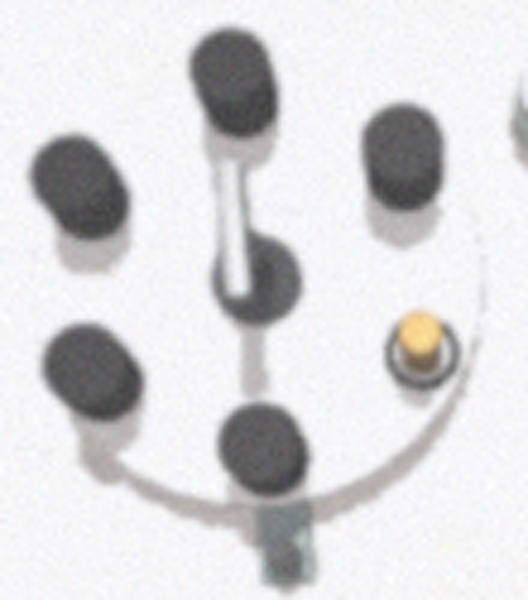

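View pics/c2.png

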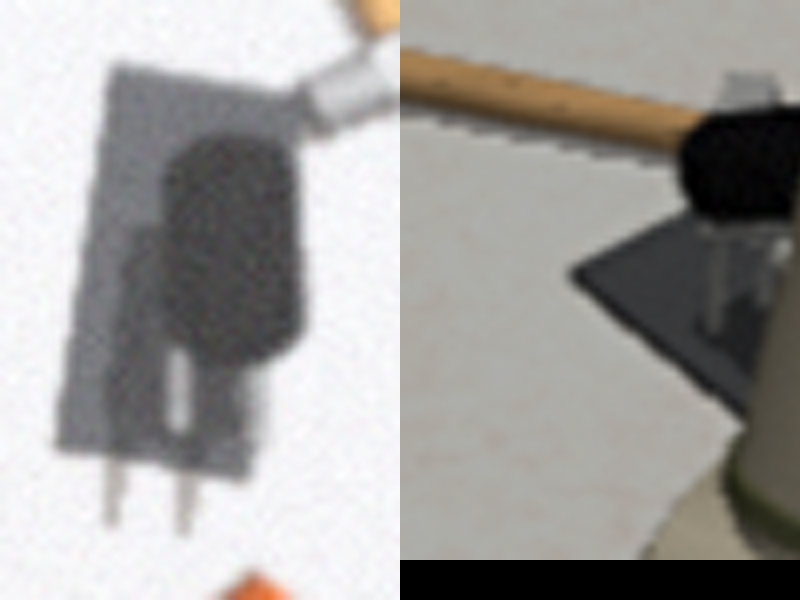

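The turret crop shows the cup tops at about (230,70), (403,145), (72,175), (85,365) and (260,444), the peg top at (420,332) and the bar centre at (233,229). In the rack crop the plate corners are at (118,66), (58,447) and (250,478), with the cup between x 162 and 305 and y 132 and 365. I'll fit poses to these points.

```bash
cat > h.py <<'E'
from rig import env
import cv2,numpy as np
from scipy.optimize import least_squares
def proj(X,n):
    m=env.camera_model(n);K=np.array([[m['fx'],0,m['cx']],[0,m['fy'],m['cy']],[0,0,1]])
    return cv2.projectPoints(np.atleast_2d(X).astype(float),cv2.Rodrigues(m['R'])[0],m['t'],K,m['dist'])[0][:,0]
def circ(c,ax,r,n=40):
    ax=ax/np.linalg.norm(ax);u=np.linalg.svd(ax[None])[2][1:]
    t=np.linspace(0,2*np.pi,n,endpoint=False)[:,None]
    return c+r*(np.cos(t)*u[0]+np.sin(t)*u[1])
E
python3 - <<'E'
from h import *
f=lambda p,s,o:(np.array(p)+.5)/s-.5+np.array(o)
# turret
pts=f([(260,444),(420,332),(403,145),(230,70),(72,175),(85,365),(233,229)],4.8,(225,125))
def model(p):
    X=[]
    for i in range(6):
        a=p[2]+i*np.pi/3; X.append([p[0]+.12*np.cos(a),p[1]+.12*np.sin(a),.137 if i==1 else .141])
    # going load->right is counter-clockwise
    X.append([p[0],p[1],.208]);return proj(X,"top")
r=least_squares(lambda p:(model(p)-pts).ravel(),[.55,.1,-np.pi],loss='soft_l1')
print("hub",r.x,np.degrees(r.x[2]));print((model(r.x)-pts).round(1).tolist())
# plate
pc=f([(118,66),(58,447),(250,478)],8,(380,185))
def plate(p):
    c,s=np.cos(p[2]),np.sin(p[2])
    L=np.array([(-.08,-.04),(.08,-.04),(.08,.04)])*p[3]  # +x downhill; image-left=+y -> with x toward robot local -y=+y world
    return proj([[p[0]+c*a-s*b,p[1]+s*a+c*b,.01] for a,b in L],"top")
r2=least_squares(lambda p:np.r_[(plate(p)-pc).ravel(),0*p[3]],[.5,-.2,np.pi-.1,1.]);print("plate",r2.x,np.degrees(r2.x[2]),r2.cost)
# cup mask
im=env.read_camera("top")
g=cv2.cvtColor(im,cv2.COLOR_RGB2GRAY).astype(float);x0,y0=395,195
reg=g[195:235,390:425]; print(np.percentile(reg,[5,20,40,60,80]))
S=8;big=cv2.resize(cv2.GaussianBlur(g,(3,3),0.7)[185:260,380:430],None,fx=S,fy=S,interpolation=cv2.INTER_CUBIC)
# local contrast cost: mean inside low / ring outside high
def hull(p):
    d=np.array([np.cos(p[2])*np.cos(.611),np.sin(p[2])*np.cos(.611),-np.sin(.611)]);o=np.array([p[0],p[1],.125])
    q=proj(np.vstack([circ(o,d,.026),circ(o+.075*d,d,.026)]),"top")
    q=(q-np.array([380,185])+.5)*S-.5
    m=np.zeros(big.shape,np.uint8);cv2.fillConvexPoly(m,np.round(cv2.convexHull(q.astype(np.float32))*16).astype(np.int32),255,shift=4);return m
k=np.ones((9,9),np.uint8)
best=None
def score(p):
    m=hull(p);o=cv2.dilate(m,k,iterations=2)-cv2.dilate(m,k);i=cv2.erode(m,k)-cv2.erode(m,k,iterations=3)
    return np.minimum(big[o>0],60).mean()-big[i>0].mean()
from scipy.optimize import differential_evolution as DE
R=DE(lambda p:-score(p),[(r2.x[0]-.06,r2.x[0]+.08),(r2.x[1]-.05,r2.x[1]+.05),(r2.x[2]-.25,r2.x[2]+.25)],seed=0,maxiter=60,popsize=12)
print("cup",R.x,np.degrees(R.x[2]),R.fun)
m=hull(R.x);v=cv2.cvtColor(np.clip(big*2,0,255).astype(np.uint8),cv2.COLOR_GRAY2BGR)
cv2.drawContours(v,cv2.findContours(m,0,1)[0],-1,(0,0,255),1)
cv2.imwrite("pics/fit.png",v)
E
```

```text
hub [ 0.60538606  0.11425343 -3.04974434] -174.73747955840042
[[0.1, 0.3], [0.3, 0.4], [0.1, -0.2], [-0.0, -0.5], [-0.2, 0.1], [-0.3, -0.0], [0.1, -0.2]]
plate [ 0.49629164 -0.28665461  2.95424076  0.98724342] 169.26552723733698 0.06643233406866328
[ 39.   42.   54.   69.  118.2]
cup [ 0.52443849 -0.27965007  3.20081102] 183.3929624819635 -8.080897554753044
```

View pics/fit.png

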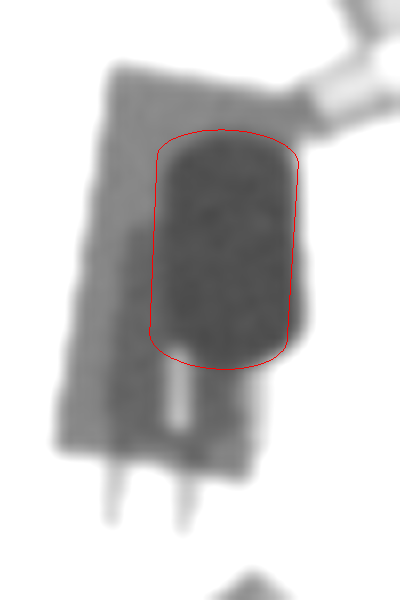

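The visible tilt fits a mouth pointing away from the robot (+x, yaw about −11°). The side view agrees: the cup looks horizontal there. I'll refit with that direction and check IK.

```bash
cat > /tmp/f.py <<'E'
from h import *
from scipy.optimize import differential_evolution as DE
from scipy.spatial.transform import Rotation as Ro
im=env.read_camera("top");g=cv2.cvtColor(im,cv2.COLOR_RGB2GRAY).astype(float);S=8
big=cv2.resize(cv2.GaussianBlur(g,(3,3),0.7)[185:260,380:430],None,fx=S,fy=S,interpolation=cv2.INTER_CUBIC)
def hull(p):
    d=np.array([np.cos(p[2])*np.cos(.611),np.sin(p[2])*np.cos(.611),-np.sin(.611)]);o=np.array([p[0],p[1],.125])
    q=(proj(np.vstack([circ(o,d,.026),circ(o+.075*d,d,.026)]),"top")-np.array([380,185])+.5)*S-.5
    m=np.zeros(big.shape,np.uint8);cv2.fillConvexPoly(m,np.round(cv2.convexHull(q.astype(np.float32))*16).astype(np.int32),255,shift=4);return m
k=np.ones((9,9),np.uint8)
def score(p):
    m=hull(p);o=cv2.dilate(m,k,iterations=2)-m;i=m-cv2.erode(m,k,iterations=2)
    return np.minimum(big[o>0],60).mean()-np.minimum(big[i>0],60).mean()
R=DE(lambda p:-score(p),[(.42,.55),(-.35,-.22),(-.45,.1)],seed=0,maxiter=80,popsize=15)
x,y,a=R.x;print("cup",R.x,np.degrees(a),R.fun)
c=a+0;dx=.49629-x;dy=-.28665-y
print("plate centre in cup frame",np.cos(c)*dx+np.sin(c)*dy,-np.sin(c)*dx+np.cos(c)*dy)
v=cv2.cvtColor(np.clip(big*2,0,255).astype(np.uint8),cv2.COLOR_GRAY2BGR)
cv2.drawContours(v,cv2.findContours(hull(R.x),0,1)[0],-1,(0,0,255),1);cv2.imwrite("pics/fit2.png",v)
hub=np.array([.6054,.1143]);th=-3.0497;load=hub+.12*np.array([np.cos(th),np.sin(th)]);print("load",load)
# place IK survey: tool z = dir az, elev e below level ; closing horizontal
for e in (25,35,45,55):
  for az in (-30,-10,5,20,40):
    for sgn in(1,-1):
      A,E=np.radians(az),np.radians(e)
      z=np.array([np.cos(A)*np.cos(E),np.sin(A)*np.cos(E),-np.sin(E)])
      yv=sgn*np.array([-np.sin(A),np.cos(A),0]);xv=np.cross(yv,z)
      o=Ro.from_matrix(np.c_[xv,yv,z]).as_euler('xyz',degrees=True)
      ok=[env.solve_ik(list(np.r_[load,h]-.006*z),list(o)) for h in(.112,.21)]
      print(e,az,sgn,[None if q is None else np.round(q).astype(int).tolist() for q in ok])
E
python3 /tmp/f.py
```

```text
cup [ 0.46487901 -0.2747877  -0.18324572] -10.499206542315742 -6.570457102257599
plate centre in cup frame 0.033046663748394586 -0.0059399236709595715
load [0.4859063  0.10328839]
25 -30 1 [[16, 29, 125, 239, 49, 66], None]
25 -30 -1 [[16, 29, 125, 239, 49, -114], None]
25 -10 1 [[5, 26, 134, 199, 46, 83], [5, 9, 131, 210, 27, 69]]
25 -10 -1 [[5, 26, 134, 199, 46, -97], [5, 9, 131, 210, 27, -111]]
25 5 1 [[-7, 25, 137, 166, 48, 95], [-7, 6, 135, 156, 27, 106]]
25 5 -1 [[-7, 25, 137, 166, 48, -85], [-7, 6, 135, 156, 27, -74]]
25 20 1 [[-17, 25, 137, 136, 52, 104], [-17, 6, 134, 118, 38, 128]]
25 20 -1 [[-17, 25, 137, 136, 52, -76], [-17, 6, 134, 118, 38, -52]]
25 40 1 [[-26, 27, 132, 103, 58, 113], [-26, 10, 129, 90, 56, 136]]
25 40 -1 [[-26, 27, 132, 103, 58, -67], [-26, 10, 129, 90, 56, -44]]
35 -30 1 [[13, 25, 123, 251, 37, 52], None]
35 -30 -1 [[13, 25, 123, 251, 37, -128], None]
35 -10 1 [[4, 21, 131, 204, 28, 76], [4, 6, 127, 240, 13, 39]]
35 -10 -1 [[4, 21, 131, 204, 28, -104], [4, 6, 127, 240, 13, -141]]
35 5 1 [[-6, 19, 134, 162, 29, 100], [-6, 3, 130, 129, 11, 134]]
35 5 -1 
[... 729 characters left out ...]
3, -38], [-12, 3, 124, 61, 25, 8]]
45 40 1 [[-19, 18, 125, 79, 38, 145], None]
45 40 -1 [[-19, 18, 125, 79, 38, -35], [-19, 6, 120, 60, 45, -10]]
55 -30 1 [[8, 20, 117, -56, 25, -4], [8, 9, 112, -37, 36, -26]]
55 -30 -1 [None, [8, 9, 112, -37, 36, 154]]
55 -10 1 [[2, 16, 122, -42, 10, -38], [2, 5, 116, -16, 25, -66]]
55 -10 -1 [[2, 16, 122, -42, 10, 142], [2, 5, 116, -16, 25, 114]]
55 5 1 [[-4, 15, 124, 39, 8, -136], [-4, 4, 118, 13, 24, -109]]
55 5 -1 [[-4, 15, 124, 39, 8, 44], [-4, 4, 118, 13, 24, 71]]
55 20 1 [None, [-9, 4, 118, 33, 31, -144]]
55 20 -1 [[-9, 15, 124, 60, 19, 7], [-9, 4, 118, 33, 31, 36]]
55 40 1 [None, None]
55 40 -1 [[-15, 17, 121, 57, 34, -11], [-15, 6, 115, 42, 45, 9]]
```

View pics/fit2.png

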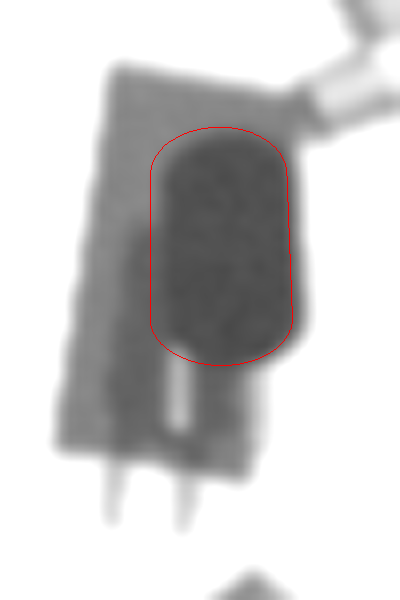

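Yaw −10.5° agrees with the plate (−10.7°). The outline sits about 11 crop px (4 mm) too far left, so the cup origin is about (0.464, −0.279). Load is at (0.486, 0.103), which is plausible. Now turn the stand.

```bash
python3 - <<'E'
from h import *
H=[.6054,.1143];q=env.solve_ik([*H,.206],[180,0,5.3]);print(q)
flip=0
for f in(0,180):
    a=env.solve_ik([*H,.206],[180,0,5.3+f]);b=env.solve_ik([*H,.206],[180,0,-54.7+f]);print(f,np.round(a),np.round(b))
    if a is not None and b is not None and max(abs(a[5]),abs(b[5]))<160 and abs(abs(a[5]-b[5])-60)<5:flip=f;break
print("flip",flip,env.read_time())
env.move_to([*H,.28],[180,0,5.3+flip]);
print(env.move_l([*H,.206],v=.12,contact_N=8),env.read_tcp_pos(),env.read_time())
env.command_gripper(0.1);print(env.read_grip_width(),env.read_grasp_force(),env.read_ft_force())
for k in range(1,7):
    env.move_to([*H,.206],[180,0,5.3+flip-10*k])
print(env.read_ft_force(),env.read_moment(),env.read_time())
env.command_gripper(1.0);env.dwell(.3)
env.move_l([*H,.29],v=.15);print(env.read_time())
cv2.imwrite("pics/s1.png",cv2.resize(env.read_camera("side")[140:280,200:400,::-1],None,fx=4,fy=4,interpolation=cv2.INTER_CUBIC))
E
```

```text
[-1.89341802e-01  3.20168759e+01  7.35995611e+01 -2.54444375e-14
  7.43835629e+01  8.45106582e+01]
0 [-0. 32. 74. -0. 74. 85.] [ -0.  32.  74.  -0.  74. 145.]
flip 0 0.3
False [0.60575186 0.11423389 0.20685708] 3.6333
0.18170484160870903 30.00531601952389 [-0.48519408  6.4617846  -0.14929891]
[11.51500645 23.43456285 -4.60097429] [ 3.64594974 -1.83950004  0.43165215] 6.4667
8.6083
```

View pics/s1.png

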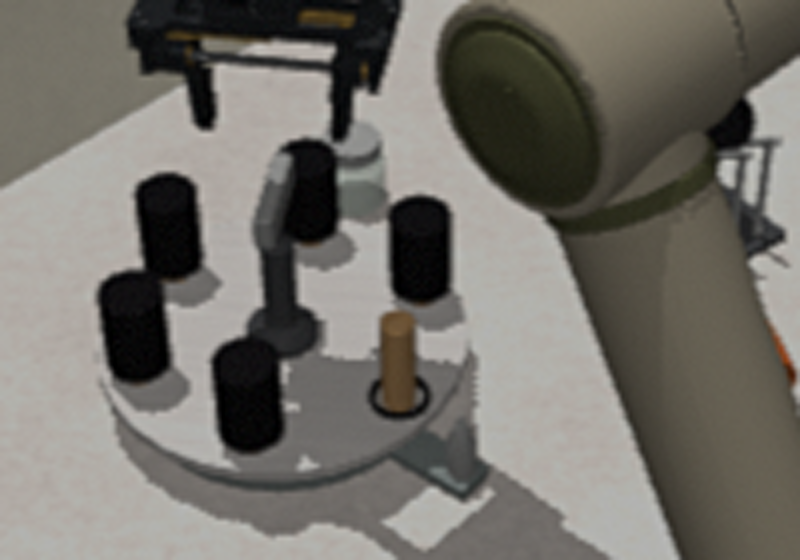

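The bare peg (398,318) now stands in front of the pointer (460,440) and every cup is still on its peg. The rack's tall supports are on the robot side, which confirms the mouth points away. Now pick up the cup.

```bash
cat >> h.py <<'E'
from scipy.spatial.transform import Rotation as Ro
load=np.array([.4859,.1033])
def place(az,e,sgn,h):
    A,E=np.radians(az),np.radians(e);z=np.array([np.cos(A)*np.cos(E),np.sin(A)*np.cos(E),-np.sin(E)])
    y=sgn*np.array([-np.sin(A),np.cos(A),0]);o=Ro.from_matrix(np.c_[np.cross(y,z),y,z]).as_euler('xyz',degrees=True)
    return list(np.r_[load,h]-.006*z),list(o)
E
python3 - <<'E'
from h import *
print("load px",proj([[*load,.137]],"side"))
yaw=-10.6;c=np.radians(yaw);g=.028
d=np.array([np.cos(c)*.819,np.sin(c)*.819,-.5736]);P=np.array([.464,-.279,.125])+g*d;T=P+[0,0,.006];print(P)
opts=[]
for s,y in((1,yaw),(-1,yaw+180)):
    a=env.solve_ik(list(T),[180,0,y]);print(s,np.round(a))
    for az in(15,20,25,30):
        print(az,[None if (q:=env.solve_ik(*place(az,35,s,h))) is None else np.round(q).astype(int).tolist() for h in(.113,.24,.27)])
    opts.append((s,y,a))
s,y,a=min((o for o in opts if o[2] is not None),key=lambda o:abs(o[2][5]))
print("use",s)
env.move_to(list(T+[0,0,.12]),[180,0,y])
print(env.move_l(list(T),v=.12,contact_N=6),env.read_tcp_pos(),env.read_time())
env.command_gripper(0.3);print(env.read_grip_width()*88,env.read_grasp_force(),env.read_ft_force())
cv2.imwrite("pics/g1.png",cv2.resize(env.read_camera("side")[100:240,310:510,::-1],None,fx=4,fy=4,interpolation=cv2.INTER_CUBIC))
E
```

```text
load px [[300.08529225 220.5889756 ]]
[ 0.48654067 -0.28321837  0.1089392 ]
1 [-42.  32.  89.  -0.  59.  58.]
15 [[-12, 19, 134, 137, 33, 112], None, None]
20 [[-15, 19, 134, 126, 35, 117], None, None]
25 [[-17, 19, 133, 117, 38, 120], [-17, 0, 127, 80, 34, 165], None]
30 [[-19, 20, 132, 108, 41, 123], [-19, 1, 126, 77, 40, 163], None]
-1 [ -42.   32.   89.    0.   59. -122.]
15 [[-12, 19, 134, 137, 33, -68], [-12, -1, 128, 86, 22, -12], [-12, -4, 125, 72, 23, 3]]
20 [[-15, 19, 134, 126, 35, -63], [-15, -1, 127, 83, 28, -14], [-15, -4, 125, 73, 29, -2]]
25 [[-17, 19, 133, 117, 38, -60], [-17, 0, 127, 80, 34, -15], [-17, -3, 124, 72, 35, -6]]
30 [[-19, 20, 132, 108, 41, -57], [-19, 1, 126, 77, 40, -17], [-19, -2, 123, 71, 41, -9]]
use 1
False [ 0.48682532 -0.28341584  0.11562955] 11.35
51.18925151563001 30.00012243166566 [0.27994445 1.2947665  0.85389776]
```

View pics/g1.png

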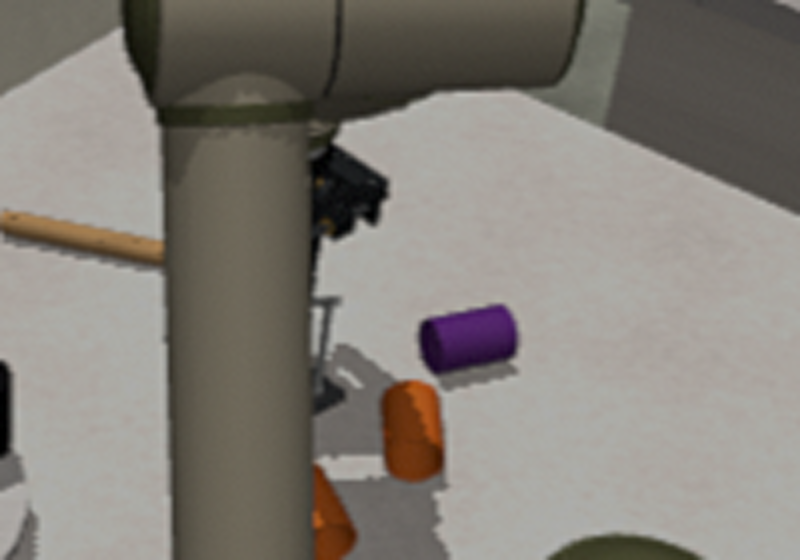

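The gripper holds the cup: width is 51 mm and pad force 30 N. Now lift, reorient through a waypoint clear of the stand, and check.

```bash
python3 - <<'E'
from h import *
p=np.array(env.read_tcp_pos());env.move_l(list(p+[-.03*0,0,.16]),v=.12)
print(env.read_grasp_force(),env.read_ft_force(),env.read_grip_width()*88)
az=25
pre,o=place(az,35,1,.215)
for off in([-.03,-.14,.0],[-.02,-.12,.0],[.0,-.14,0],[-.04,-.1,0],[0,-.1,0]):
    w=list(np.array(pre)+off);q=env.solve_ik(w,o)
    print(off,None if q is None else np.round(q),np.round(env.solve_ik(pre,o)))
    if q is not None and abs(q[5])<163:break
env.move_to(w,o);print(env.read_time(),env.read_tcp_pos(),env.read_grasp_force(),env.read_grip_width()*88)
env.move_l(pre,o,v=.1);print(env.read_time(),env.read_tcp_pos(),env.read_grip_width()*88)
a=env.read_camera("top")[130:270,230:430,::-1];b=env.read_camera("side")[130:270,230:430,::-1]
cv2.imwrite("pics/p1.png",np.hstack([cv2.resize(i[:,:130],None,fx=3,fy=4,interpolation=cv2.INTER_CUBIC) for i in(cv2.convertScaleAbs(a,alpha=1.8),b)]))
E
```

```text
30.000001459848136 [ 0.30862314  0.80422123 -0.41359443] 51.473629191455004
[-0.03, -0.14, 0.0] [-44.   2. 130.  73.  53. 151.] [-17.   3. 129.  87.  33. 156.]
14.9667 [ 0.45176783 -0.03916515  0.21870192] 29.99986584763974 51.05277083545029
16.55 [0.4814788  0.10088171 0.2184471 ] 50.917090609070044
```

View pics/p1.png

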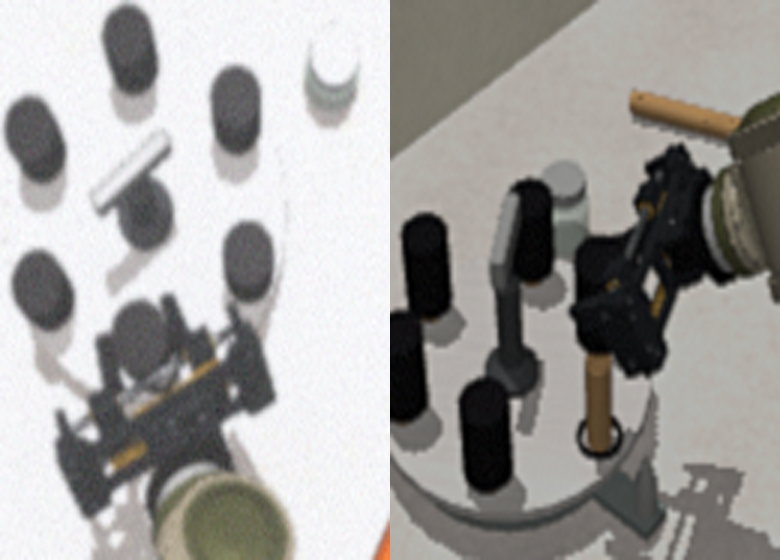

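The cup is upright with its mouth down, directly over the peg: in the side view the cup centre is at about x=601 and the peg at 598. Its top is at (142,338) in the top crop. Now lower it until contact.

```bash
python3 - <<'E'
from h import *
q=proj([[*load,.243]],"top")[0];print("pred crop",(q-[230,130])*[3,4]+[1,1.5])
az=25
t,o=place(az,35,1,.150);print(env.move_l(t,o,v=.06,contact_N=5),env.read_tcp_pos(),env.read_ft_force())
t,o=place(az,35,1,.106);print(env.move_l(t,o,v=.03,contact_N=5),env.read_tcp_pos(),env.read_ft_force(),"hung tcp z expected",place(az,35,1,.113)[0][2],env.read_time())
cv2.imwrite("pics/p2.png",cv2.resize(env.read_camera("side")[130:270,230:430,::-1],None,fx=4,fy=4,interpolation=cv2.INTER_CUBIC))
E
```

```text
pred crop [136.96225122 332.69924103]
False [0.48156018 0.10118158 0.1537172 ] [-0.28600892 -0.56410009  0.06059193]
True [0.48171771 0.10145395 0.11778793] [-3.17149609 -0.18449258  6.62001115] hung tcp z expected 0.11644145861810629 18.975
```

View pics/p2.png

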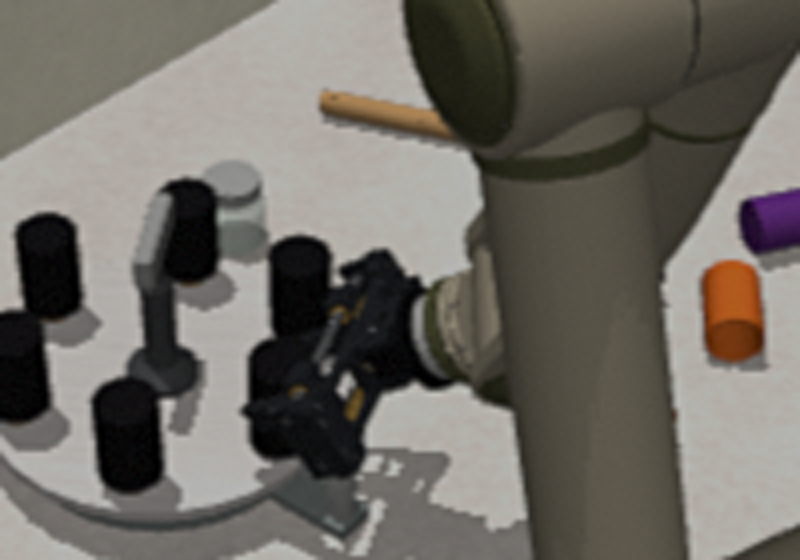

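Contact came within 1.4 mm of the expected height, so the cup's bottom is on the peg. Release and back out along the tool axis.

```bash
python3 - <<'E'
from h import *
_,o=place(25,35,1,.1);z=Ro.from_euler('xyz',o,degrees=True).as_matrix()[:,2]
env.command_gripper(0.9);env.dwell(.2)
p=np.array(env.read_tcp_pos());print(env.read_ft_force())
for L in(.09,.08,.07,.06):
    try: env.move_l(list(p-L*z),v=.08);break
    except env.IKError: print("no",L)
print(L,env.read_tcp_pos(),env.read_ft_force());env.dwell(.5)
print("pred top centre",(proj([[*load,.141]],"side")[0]-[230,130])*4+1.5,env.read_time())
cv2.imwrite("pics/p3.png",cv2.resize(env.read_camera("side")[130:270,230:430,::-1],None,fx=4,fy=4,interpolation=cv2.INTER_CUBIC))
E
```

```text
[ 0.00562133 -0.53954657  0.18086972]
0.09 [0.4144127  0.07027441 0.16886659] [-0.39053361  0.29315282  0.55282063]
pred top centre [281.76987057 360.0010274 ] 21.5833
```

View pics/p3.png

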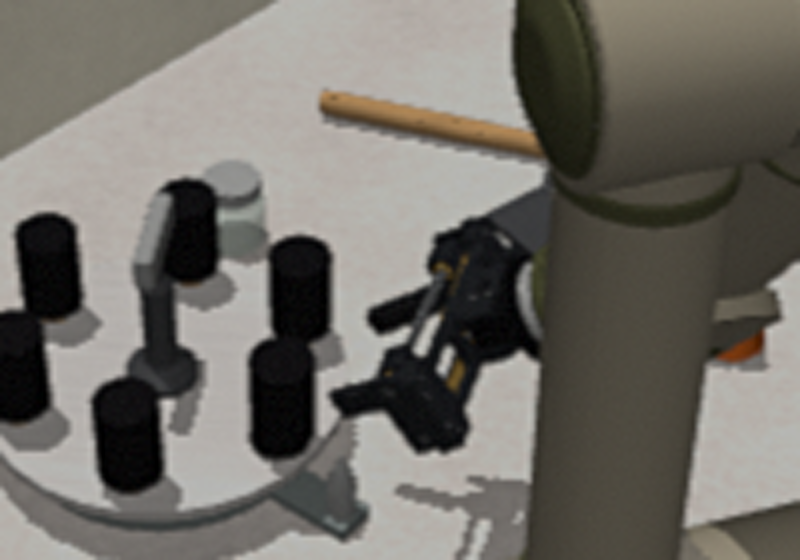

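The cup hangs upright on the peg in front of the pointer, its top at (282,357) against a predicted (282,360). The gripper is clear and everything else is in place.

```bash
python3 -c "
from rig import env
env.dwell(.5);print(env.sign_off())"
```

```text
the job is handed in; nothing more can be done
None
```

I turned the stand one click clockwise to bring the bare peg to the pointer, hung the black cup on it mouth down, and handed the job in at about 22 s with the gripper clear of everything.

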